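# Square the sample carrier into the inspection fixture

## Task

Push the black sample carrier across the fixture plate until its far long edge lies flush along the fence and its end is hard up against the steel stop block, which may be clamped at either end of the fence. Only push it, with the fingertips or the outside of the fingers: do not lift or tip it, do not touch the samples sitting in it, and leave the loose things around it where they are. Finish with the hand clear of everything.

Things in the scene. Friction and masses are not known exactly. Their poses are not given: they have to be found in the camera images.
- nest: Fixed inspection fixture: grey tooling plate 300 (x) x 460 (y) mm on two profiles, its top 32 mm above the bench. Origin: bench level under the plate's centre; x square to the fence, away from the robot; y along the fence; z up. The fence, an aluminium profile 30 mm deep (x), 440 long, 30 high, lies on the plate, its front face at x = +80 mm. Place and yaw (up to 0.2 rad) vary.
- stop: Fixed steel stop block clamped to the fence near its left (+y) or right (-y) end. Origin: at plate-top level, on the fence's centre line, at the block's mid-thickness; axes as the fixture's. The block is 24 mm thick in y (faces at y = -12 and +12 mm), stands 60 mm out of the fence's front face (own x = -75 to -15 mm), 36 mm high above the plate; its clamp screw reaches 42 mm.
- barlight: Black LED bar light, 70 mm long, bracketed on and behind the fence at the end away from the stop block, top 56 mm above the plate; nothing of it stands in front of the fence. It is fixed and is not a stop. Origin like the stop's: plate-top level, on the fence's centre line.
- carrier: Sample carrier: loose black plastic plate 100 (x) x 140 (y) x 16 mm, 0.25 to 0.45 kg, lying on the fixture plate, askew by up to 0.35 rad to the fence. Origin: centre of its underside; x points to its far long edge (x = +50 mm), which belongs against the fence; ends at y = -70 and +70 mm. Six 6 mm deep pockets at x = +-22, y = -44, 0, +44 mm; four hold samples.
- far_left (a point): Point on the carrier's far long edge face, 65 mm to +y of its middle, 8 mm above its underside; must come up to the fence's front face.
- far_right (a point): Point on the carrier's far long edge face, 65 mm to -y of its middle, 8 mm above its underside; must come up to the fence's front face.
- end_left (a point): Point on the carrier's +y end face, 25 mm from the far long edge, 8 mm above its underside; must come up to the stop block if the block is at the left (+y) end.
- end_right (a point): Point on the carrier's -y end face, 25 mm from the far long edge, 8 mm above its underside; must come up to the stop block if the block is at the right (-y) end.
- sample1: Aluminium sample disc 26 mm in diameter, 11.5 mm high, loose in a pocket of the carrier (near row, right), standing 5.5 mm proud. Origin: centre of its underside.
- sample2: The same, in the pocket of the near row, left.
- sample3: The same, in the pocket of the far row, middle.
- sample4: The same, in the pocket of the far row, left.
- lens: Bystander: a black camera lens, 34 mm in diameter, 48 mm high, standing on the fixture plate's near left corner. Origin: centre of its underside.
- spare: Bystander: a spare sample disc, 26 mm in diameter, 11.5 mm high, lying on the fixture plate's near right corner. Origin: centre of its underside.
- mouse: Bystander: a black computer mouse, 112 x 62 x 36 mm, on the bench to the left of the fixture. Origin: centre of its underside.
- driver: Bystander: a screwdriver 170 mm long lying on the bench to the right of the fixture. Origin: on the bench under its middle.

How it is judged (in metres and radians):
At the end, for the whole second after the job is handed in: The carrier lies flat and at rest on the fixture plate, both ends of its far long edge within 2.5 mm of the fence's front face and its end face within 2.5 mm of the stop block's face, with the samples still in their pockets (x of each of far_left, far_right in the frame of nest above 0.0775 m and x of carrier in the frame of nest below 0.034 m and angle between carrier's own z axis and vertical below 0.03 rad and z of carrier in the frame of nest below 0.035 m and ((y of stop in the frame of nest above 0 m and y of end_left in the frame of stop between -0.0145 and -0.009 m) or (y of stop in the frame of nest below 0 m and y of end_right in the frame of stop between 0.009 and 0.0145 m)) and linear speed of carrier below 0.005 m/s and z of each of sample1, sample2, sample3, sample4 in the frame of carrier below 0.013 m); the robot touches nothing.
It fails at once if the carrier is lifted more than 6 mm off the plate or tipped by more than 0.1 rad (z of carrier in the frame of nest above 0.038 m or angle between carrier's own z axis and vertical above 0.1 rad).
It fails at once if a sample in the carrier is touched by the hand (contact force between the fingers and sample1 above 0.5 N or contact force between the fingers and sample2 above 0.5 N or contact force between the fingers and sample3 above 0.5 N or contact force between the fingers and sample4 above 0.5 N).
It fails at once if a sample comes out of its pocket (z of any of sample1, sample2, sample3, sample4 in the frame of carrier above 0.015 m).
It fails at once if a loose thing beside the work is shifted by more than 15 mm (distance of any of lens, spare, mouse, driver from where it was at the start of the episode above 0.015 m).
It also fails if it takes over 59 s, if anything falls off the work surface, if the arm or the gripper's body presses on something with over 40 N, if the wrist force passes 120 N, or if a joint passes its speed limit or range.

## Robot

A 7-joint arm with a two-finger parallel gripper is mounted at the origin on the work surface. World frame = base frame: x ahead of the robot, y to its left, z up, the work surface at z = 0. Lengths are in mm, angles in rad, forces in N, time in s.
With the tool pointing down it reaches from about 400 to 875 mm from the base axis. Payload 4.4 kg.
Tool frame: the origin (TCP) lies midway between the tips of the shut fingers; the grasp point (between the pads) lies 19 mm behind it (ctrl.grip_point_offset is the distance from the TCP to the grasp point, in mm); z points along the fingers, x is the direction in which the jaws open and shut, and the axes are right-handed (so a half turn about z gives the same grasp; the last joint's range is limited). The gripper opens to 85 mm and grips with 20 to 120 N. Pads are 22 mm wide; open, the fingers measure 114 mm over their backs; the gripper's body (76 mm by 85 mm) begins 54 mm behind the grasp point. The pads swing forward as they close: fully open they stand 13 mm farther back than shut.
Start: joints at [-1.228, 0.628, 0.038, 1.517, -0.027, 0.996, -0.02], TCP at [258.359, 596.463, 231.313] pointing down, gripper open.
Joint ranges: [-3.06, 3.06], [-0.37, 2.12], [-1.25, 1.32], [0.18, 2.47], [-1.1, 4.24], [0.23, 1.98], [-2.94, 2.94]. Speed limits (rad/s): [2.57, 2.57, 3.14, 3.14, 3.14, 3.14, 3.14].

## Interface

Orientations are given as [roll, pitch, yaw] about the fixed x, y, z axes, in that order (R = Rz(yaw) Ry(pitch) Rx(roll)).
In Python, from cell import ctrl, viewer gives the robot as it stands.
- The arm moves only by the tool apply_moves, never from a script. Its argument "series" is a list that holds one entry, the list of rows, each a list of 6 numbers: the shift along the tool's x, y, z normalised to -1 to 1, where 1 is 50 mm, then the turn, a rotation vector about the tool's x, y, z normalised to -1 to 1, where 1 is 6 degrees. In form: [[[tx, ty, tz, rx, ry, rz], ...]]. A call has exactly 5 rows; each row shifts and turns the commanded pose from where the row before left it, along the tool's axes as they then stand; what a row does not reach is not made up. A row lasts 1/8 s, in which the tool goes at most 62.5 mm and 10.7 degrees, less where a joint would pass 70% of its speed; a pose out of reach is approached as far as the arm can. A call with a number of a shift or a turn outside -1 to 1 is refused whole. A call with a gripper value outside its range is refused whole. "claw" is the gripper command: -1 is shut, 1 is fully open, values between are in proportion, set as the call begins (left out, the last holds). The fingers move at their own pace and stop on an object; the grip force is fixed at half the most. Time passes only in rows, so rows that do not move let the fingers close, or fill a call up. It gives the time, the measured TCP pose, the force and the opening at its end, in the units of the state.
- ctrl.read_state(): the state, without advancing time (a new reading comes with each control period).
- viewer.get_image(name): name is "side" or "top"; returns the picture (400x640x3 uint8, blue, green, red); there is no depth.
- viewer.camera_info(name): a dict with "K" (3x3 intrinsics, pixels), "R" (3x3) and "t" (3): a world point X has camera coordinates R X + t. Camera axes: x right, y down, z forward; pixel columns grow to the right and rows downward; lengths in mm; the calibration is good to about 2 mm. A picture is of the moment at which its call begins. camera_info takes no time and is no camera call.
- ctrl.finish_job(): hands the job in, once; it reports no verdict.
Trained networks look in the newest picture that a camera, given by its name, has taken for a name from the list of things; names that differ only in an ending like _2 or _b are one class to them, and where a whole thing is asked for, a point or a joint stands for the part that bears it (a point fixed in the world has none). Each returns a list of dicts, best first, with "score" (0 to 1); they miss things now and then, are a little off and sometimes report something else, mostly with a low value. They report only what shows in the picture. A call takes as long as a camera call.
- viewer.find_in(camera, label): "location" ([column, row] as shares, 0 to 1, of the picture: columns of its width, rows of its height, amid what is visible of it).
The state is a dict: "clock": time; "qpos": joint angles; "qd": joint speeds; "tau": joint torques, N m; "eef_pos": TCP position; "tool_rot": TCP orientation; "force": force on the tool from outside, world axes, zero at the start; "torque": the same for the moment, N m; "width": finger opening in mm.
Only numpy, scipy, OpenCV 4.12 (cv2) and the standard library are available. Lean on these libraries where they do the work, as an engineer would, in place of code of your own. Each camera call takes 0.05 s, during which the arm holds its last target. There are 200 camera calls.

## Working session

There is one attempt and no reset: what is moved stays moved. The work goes in short steps, Python scripts to look and compute and a tool call to move; the robot and the scene stay as the last step left them, time stands still between calls to the robot, and variables do not carry over. Pictures are saved under pics/ and viewed, about 8 in all and at most 12, crops included, and the job is handed in when it is done.

Besides the shell and the picture viewer there is one more tool, called after "Emit:" by a JSON object that holds its "op" and its "data". apply_moves: Moves the arm, as the interface text tells. Scaled input: -1 to 1 covers 50 mm each way for a shift and 6 degrees each way for a turn. Its arguments: {"type":"object","properties":{"series":{"type":"array","items":{"type":"array","items":{"type":"array","items":{"type":"number"}}}},"claw":{"type":"number"}},"required":["series"]}

```bash
mkdir -p pics; python3 - <<'E'
from cell import ctrl, viewer
import cv2,numpy as np
s=ctrl.read_state();print(s['clock'],s['eef_pos'],s['tool_rot'],s['width'])
for c in ['top','side']:
    cv2.imwrite(f'pics/{c}0.png',viewer.get_image(c))
    i=viewer.camera_info(c);print(c,i['K'],i['R'],i['t'])
    for n in ['nest','stop','barlight','carrier','sample1','lens','spare']:
        for d in viewer.find_in(c,n)[:4]:
            print(c,n,np.round(np.array(d['location'])*[640,400],1),round(d['score'],2))
E
```

```text
0.0 [258.11746221 595.87957134 230.39406075] [3.14154794e+00 1.89003213e-03 1.16201271e+00] 85.21144041869647
top [[513.09824859   0.         330.50639736]
 [  0.         513.09824859 200.50529452]
 [  0.           0.           1.        ]] [[ 0.04714299 -0.99888478  0.0025967 ]
 [-0.97609431 -0.04661924 -0.21228882]
 [ 0.21217312  0.0074733  -0.97720352]] [   9.85986456  594.778435   1090.28749751]
top nest [324.2 214.5] 0.66
top stop [267.1 186.8] 0.85
top barlight [413.4 144.6] 0.59
top barlight [358.6 217.2] 0.54
top carrier [356.3 217.3] 0.95
top sample1 [378.2 212.6] 0.65
top sample1 [352.4 202.6] 0.57
top sample1 [335.3 207. ] 0.54
top lens [260.4 263.2] 0.66
side [[519.30452973   0.         323.66391902]
 [  0.         519.30452973 201.5249666 ]
 [  0.           0.           1.        ]] [[-9.90161267e-01 -1.39930924e-01 -3.90751429e-05]
 [-7.20250067e-02  5.09893494e-01 -8.57217022e-01]
 [ 1.19971094e-01 -8.48780279e-01 -5.14955314e-01]] [ 593.97724896   69.94522289 1181.58918377]
side nest [329.3 221. ] 0.8
side stop [306.6 240.1] 0.69
side stop [386.6 244.3] 0.57
side barlight [282.3 158.2] 0.79
side carrier [336.4 198.5] 0.76
side sample1 [325.8 193. ] 0.59
side sample1 [352.4 198.4] 0.56
side lens [386.6 242.7] 0.88
side lens [340.9 177.8] 0.59
side spare [364.3 164.7] 0.47
side spare [335.7 197.6] 0.28
```

```bash
python3 - <<'E'
import cv2
a=cv2.imread('pics/top0.png')[110:310,190:450]
cv2.imwrite('pics/top0c.png',cv2.resize(a,None,fx=3,fy=3,interpolation=cv2.INTER_CUBIC))
a=cv2.imread('pics/side0.png')[120:320,200:460]
cv2.imwrite('pics/side0c.png',cv2.resize(a,None,fx=3,fy=3,interpolation=cv2.INTER_CUBIC))
E
```

```text
(no output)
```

View pics/top0c.png

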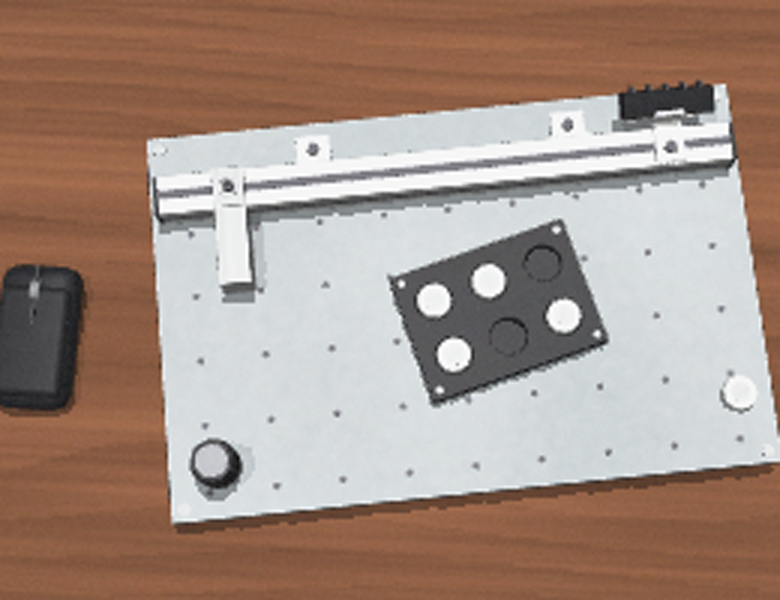

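View pics/side0c.png

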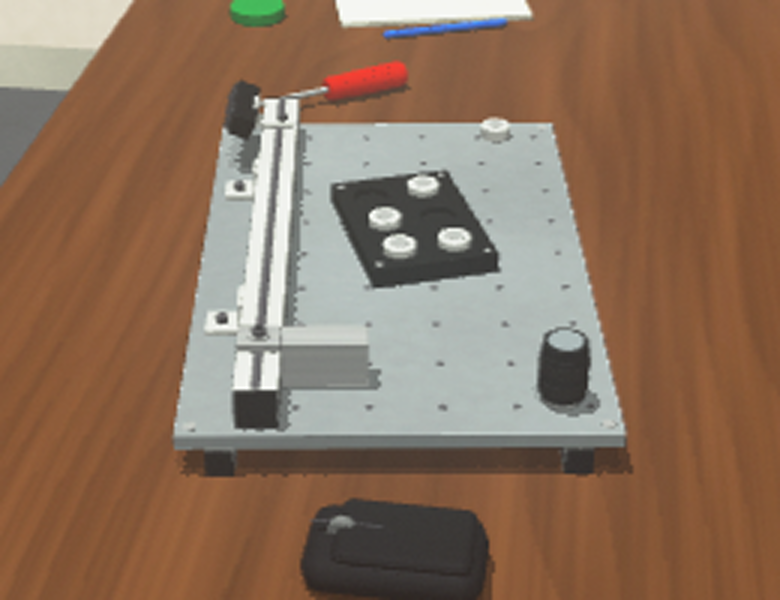

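The stop block is at the left (crop 235,240) and the bar light at the right. The carrier is askew in mid-plate, with corners near crop (390,277), (560,222), (607,340) and (435,404). The lens is near left and the spare disc near right.

```bash
cat > h.py <<'E'
import numpy as np, cv2
from scipy.optimize import least_squares
from cell import ctrl, viewer
C={c:viewer.camera_info(c) for c in('top','side')}
def back(c,uv,z):
    i=C[c];K,R,t=[np.array(i[k]) for k in'KRt']
    o=-R.T@t; out=[]
    for u in np.atleast_2d(uv):
        d=R.T@np.linalg.solve(K,[*u,1]); out.append((o+d*(z-o[2])/d[2])[:2])
    return np.array(out)
def proj(c,X):
    i=C[c];K,R,t=[np.array(i[k]) for k in'KRt']
    p=(K@(R@np.atleast_2d(X).T+t[:,None])).T
    return p[:,:2]/p[:,2:]
def Rz(a): return np.array([[np.cos(a),-np.sin(a)],[np.sin(a),np.cos(a)]])
def fit(model,pts,p0):
    f=lambda p:((Rz(p[2])@np.array(model,float).T).T+p[:2]-pts).ravel()
    r=least_squares(f,p0); return r.x,np.abs(r.fun).max()
E
python3 - <<'E'
from h import *
T=lambda l:np.array(l)/3+[190,110]
S=lambda l:np.array(l)/3+[200,120]
pl=[[150,230],[150,-230],[-150,-230],[-150,230]]
ca=[[50,70],[50,-70],[-50,-70],[-50,70]]
print('nest top',fit(pl,back('top',T([[148,141],[727,85],[779,463],[173,523]]),32),[600,0,0]))
print('nest side',fit(pl,back('side',S([[174,436],[224,123],[553,123],[625,436]]),32),[600,0,0]))
ct=back('top',T([[390,277],[560,222],[607,340],[435,401]]),48)
cs=back('side',S([[375,276],[332,184],[447,170],[498,252]]),48)
print('car top',fit(ca,ct,[600,0,0]));print('car side',fit(ca,cs,[600,0,0]))
n,_=fit(pl,back('top',T([[148,141],[727,85],[779,463],[173,523]]),32),[600,0,0])
g=lambda q:np.round((q-n[:2])@Rz(n[2]),1)
print('nest frame: car',g(ct))
print('stop top corners z68',g(back('top',T([[217,204],[246,204],[251,284],[223,287]]),68)))
print('stop side z68', g(back('side',S([[282,345],[369,347],[365,326]]),68)))
print('lens',g(back('top',T([[213,463]]),80)),g(back('side',S([[566,340]]),80)),'spare',g(back('top',T([[739,392]]),43)),g(back('side',S([[495,125]]),43)))
print('fence front top edge',g(back('top',T([[160,217],[735,160]]),62)))
E
```

```text
nest top (array([5.81239570e+02, 9.64440868e+00, 1.45385509e-01]), np.float64(2.8134497337828748))
nest side (array([5.80423688e+02, 1.35405018e+01, 1.44667968e-01]), np.float64(1.801586958034818))
car top (array([ 5.70584008e+02, -2.11138982e+01,  3.84437837e-01]), np.float64(2.2818162400121764))
car side (array([ 5.68942362e+02, -1.70767119e+01,  4.03611387e-01]), np.float64(5.560166120744398))
nest frame: car [[  17.9   50.2]
 [  48.1  -83.4]
 [ -46.4 -107.9]
 [ -79.6   25.6]]
stop top corners z68 [[ 82.4 174.8]
 [ 80.2 153. ]
 [ 18.4 153.9]
 [ 18.2 174.8]]
stop side z68 [[ 78.2 180.5]
 [ 19.4 183.2]
 [ 22.  157.9]]
lens [[-112.8  189.8]] [[-111.7  193. ]] spare [[ -94.5 -202.5]] [[ -94.7 -199.6]]
fence front top edge [[  78.1  219. ]
 [  80.2 -220.5]]
```

Emit:
{"op": "apply_moves", "data": {"series": [[[0, 0, 0, 0, 0, -1], [0, 0, 0, 0, 0, -1], [0, 0, 0, 0, 0, -1], [0, 0, 0, 0, 0, -1], [0, 0, 0, 0, 0, -1]]], "claw": 1}}

```text
clock: 1.42
eef_pos: [258.4, 596.4, 231.3]
tool_rot: [3.142, -0.0, 1.689]
force: [-0.7, 0.6, -0.0]
width: 85.5
```

Emit:
{"op": "apply_moves", "data": {"series": [[[0, 0, 0, 0, 0, -0.29], [-0.95, 0.18, 0, 0, 0, 0], [-0.95, 0.18, 0, 0, 0, 0], [-0.95, 0.18, 0, 0, 0, 0], [-0.95, 0.18, 0, 0, 0, 0]]]}}

```text
clock: 2.05
eef_pos: [322.0, 412.2, 231.5]
tool_rot: [3.141, -0.0, 1.715]
force: [1.5, 0.4, 0.8]
width: 85.6
```

Emit:
{"op": "apply_moves", "data": {"series": [[[-0.95, 0.18, 0, 0, 0, 0], [-0.95, 0.18, 0, 0, 0, 0], [-0.95, 0.18, 0, 0, 0, 0], [-0.95, 0.18, 0, 0, 0, 0], [-0.95, 0.18, 0, 0, 0, 0]]]}}

```text
clock: 2.68
eef_pos: [401.0, 183.8, 231.6]
tool_rot: [3.141, -0.0, 1.715]
force: [1.6, -0.1, -0.6]
width: 85.5
```

Emit:
{"op": "apply_moves", "data": {"series": [[[-0.95, 0.18, 0, 0, 0, 0], [-0.95, 0.18, 0, 0, 0, 0], [-0.95, 0.18, 0, 0, 0, 0], [-0.95, 0.18, 0, 0, 0, 0], [-0.95, 0.18, 0, 0, 0, 0]]]}}

```text
clock: 3.3
eef_pos: [479.9, -44.8, 231.6]
tool_rot: [3.141, 0.0, 1.715]
force: [0.8, 0.2, -0.0]
width: 85.5
```

Emit:
{"op": "apply_moves", "data": {"series": [[[0, 0, 1, 0, 0, 0], [0, 0, 1, 0, 0, 0], [0, 0, 1, 0, 0, 0], [0, 0, 0.6, 0, 0, 0], [0, 0, 0.34, 0, 0, 0]]]}}

```text
clock: 3.92
eef_pos: [478.7, -43.3, 32.7]
tool_rot: [-3.14, -0.0, 1.715]
force: [0.1, -0.6, -0.3]
width: 85.4
```

```bash
python3 - <<'E'
from h import *
a=viewer.get_image('side')[130:300,260:420]; cv2.imwrite('pics/s1.png',cv2.resize(a,None,fx=4,fy=3.5,interpolation=cv2.INTER_CUBIC))
E
```

```text
(no output)
```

View pics/s1.png

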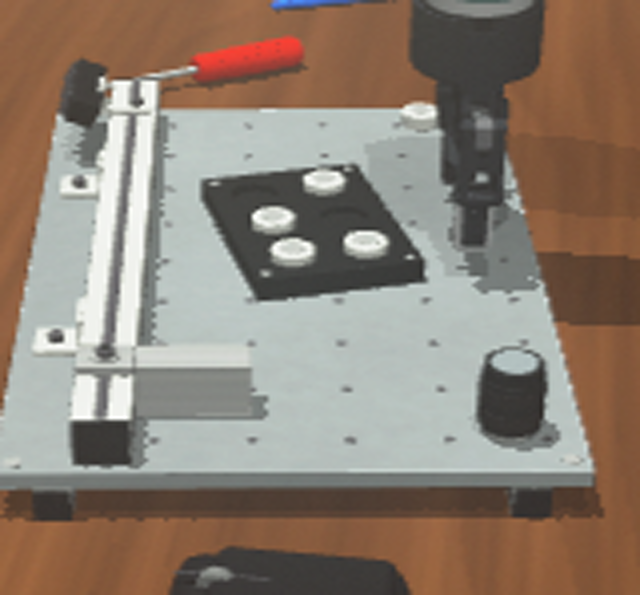

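The fingers stand clear behind the carrier, fingertip at crop (473,248), just above the plate. I'll lower them a little and push.

Emit:
{"op": "apply_moves", "data": {"series": [[[0, 0, 0.11, 0, 0, 0], [0, 0.2, 0, 0, 0, 0], [0, 0.14, 0, 0, 0, 0], [0, 0.12, 0, 0, 0, 0], [0, 0.12, 0, 0, 0, 0]]]}}

```text
clock: 4.6
eef_pos: [505.7, -38.9, 28.8]
tool_rot: [-3.137, -0.001, 1.717]
force: [-4.4, 0.7, 3.3]
width: 85.4
```

Emit:
{"op": "apply_moves", "data": {"series": [[[0, 0.12, 0, 0, 0, 0], [0, 0.12, 0, 0, 0, 0], [0, 0.12, 0, 0, 0, 0], [0, 0.12, 0, 0, 0, 0], [0, 0.12, 0, 0, 0, 0]]]}}

```text
clock: 5.22
eef_pos: [538.0, -34.6, 28.8]
tool_rot: [-3.142, -0.0, 1.716]
force: [-4.6, 1.6, 2.0]
width: 85.3
```

```bash
python3 - <<'E'
from h import *
a=viewer.get_image('top')[110:310,190:450]; cv2.imwrite('pics/t1.png',cv2.resize(a,None,fx=3,fy=3,interpolation=cv2.INTER_CUBIC))
E
```

```text
(no output)
```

View pics/t1.png

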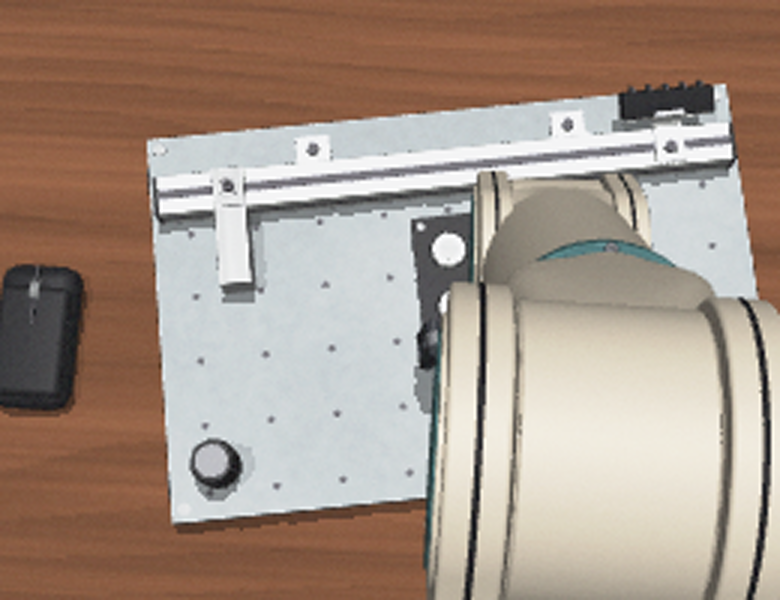

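The carrier has turned square (far left corner at crop 413,218). I'll push a bit more, then retreat and lift.

Emit:
{"op": "apply_moves", "data": {"series": [[[0, 0.1, 0, 0, 0, 0], [0, 0.08, 0, 0, 0, 0], [0, 0, 0, 0, 0, 0], [0, -0.3, 0, 0, 0, 0], [0, -0.5, 0, 0, 0, 0]]]}}

```text
clock: 5.9
eef_pos: [509.9, -39.4, 29.2]
tool_rot: [3.135, 0.001, 1.716]
force: [-0.6, -0.5, -0.2]
width: 85.5
```

Emit:
{"op": "apply_moves", "data": {"series": [[[0, 0, -1, 0, 0, 0], [0, 0, -1, 0, 0, 0], [-0.8, 0, -0.5, 0, 0, 1], [0, 0, 0, 0, 0, 1], [0, 0, 0, 0, 0, 1]]], "claw": 0}}

```text
clock: 6.52
eef_pos: [515.2, -80.1, 155.1]
tool_rot: [3.135, -0.0, 1.396]
force: [-0.1, 0.1, 0.2]
width: 42.7
```

```bash
python3 - <<'E'
from h import *
a=viewer.get_image('side')[130:300,260:420]; cv2.imwrite('pics/s2.png',cv2.resize(a,None,fx=4,fy=3.5,interpolation=cv2.INTER_CUBIC))
E
```

```text
(no output)
```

View pics/s2.png

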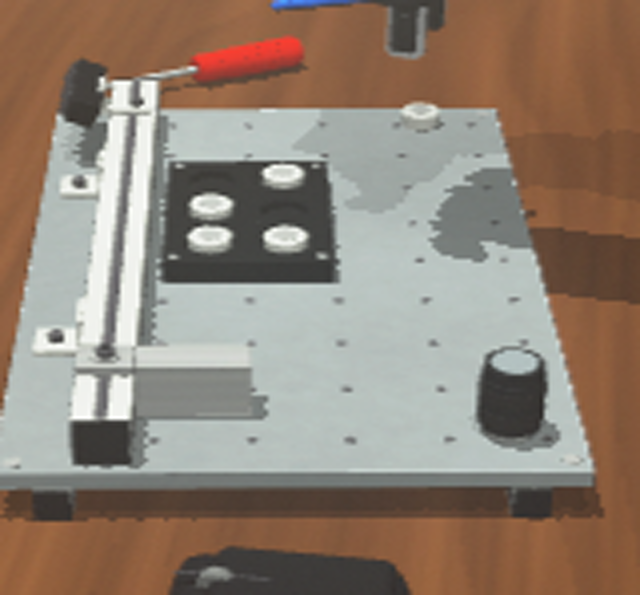

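The carrier is square and close to the fence, with top corners near crop (172,163), (328,161), (337,257) and (163,258).

```bash
python3 - <<'E'
from h import *
p=np.array([[163,258],[172,163],[328,161],[337,257]])/[4,3.5]+[260,130]
n=[580.8,11.6,.145]; q=back('side',p,48)
f,r=fit([[50,70],[50,-70],[-50,-70],[-50,70]],q,[600,0,0.1])
g=lambda q:np.round((np.array(q)-n[:2])@Rz(n[2]),1)
print(g(f[:2]),f[2]-n[2],r, g(q))
s=ctrl.read_state();print(g(s['eef_pos'][:2]),s['tool_rot'])
E
```

```text
[ 19.8 -43.6] 0.004056647907294542 4.417800271374915 [[  70.2   23.3]
 [  68.9 -108.7]
 [ -29.6 -111.3]
 [ -30.1   22.5]]
[-78.3 -80.8] [ 3.13628233e+00 -1.08833901e-04  1.39431635e+00]
```

Emit:
{"op": "apply_moves", "data": {"series": [[[0, 0, 0, 0, 0, 1], [0, 0, 0, 0, 0, 1], [0, 0, 0, 0, 0, 1], [0, 0, 0, 0, 0, 1], [0, 0, 0, 0, 0, 1]]]}}

```text
clock: 7.2
eef_pos: [514.4, -79.2, 154.2]
tool_rot: [3.138, -0.002, 0.876]
force: [-0.9, 0.5, 0.7]
width: 42.7
```

Emit:
{"op": "apply_moves", "data": {"series": [[[0, 0, 0, 0, 0, 1], [0, 0, 0, 0, 0, 1], [0, 0, 0, 0, 0, 1], [0, 0, 0, 0, 0, 1], [0, 0, 0, 0, 0, 1]]]}}

```text
clock: 7.82
eef_pos: [514.3, -79.2, 154.2]
tool_rot: [3.139, -0.003, 0.353]
force: [-0.4, -0.6, 0.1]
width: 42.9
```

Emit:
{"op": "apply_moves", "data": {"series": [[[0, 0, 0, 0, 0, 1], [0, 0, 0, 0, 0, 0.9], [0.96, 0.6, 0, 0, 0, 0], [0.96, 0.6, 0, 0, 0, 0], [0, 0, 0, 0, 0, 0]]]}}

```text
clock: 8.45
eef_pos: [621.8, -125.9, 154.0]
tool_rot: [3.137, -0.006, 0.157]
force: [-1.1, 0.4, -0.4]
width: 42.7
```

```bash
python3 - <<'E'
from h import *
n=[580.8,11.6,.145]
g=lambda q:np.round((np.array(q)-n[:2])@Rz(n[2]),1)
s=ctrl.read_state();print(g(s['eef_pos'][:2]),s['eef_pos'],s['tool_rot'])
E
```

```text
[  20.7 -142. ] [ 621.75711746 -125.94888604  154.04841894] [ 3.13675607 -0.00596118  0.15663339]
```

Emit:
{"op": "apply_moves", "data": {"series": [[[0, 0, 0.9, 0, 0, 0.11], [0, 0, 0.9, 0, 0, 0], [0, 0, 0.5, 0, 0, 0], [0, 0, 0.04, 0, 0, 0], [0, 0, 0, 0, 0, 0]]]}}

```text
clock: 9.07
eef_pos: [617.5, -123.4, 37.8]
tool_rot: [3.141, -0.002, 0.145]
force: [0.7, -0.5, 0.5]
width: 42.7
```

Emit:
{"op": "apply_moves", "data": {"series": [[[0, -0.2, 0, 0, 0, 0], [0, -0.14, 0, 0, 0, 0], [0, -0.14, 0, 0, 0, 0], [0, -0.14, 0, 0, 0, 0], [0, -0.14, 0, 0, 0, 0]]]}}

```text
clock: 9.7
eef_pos: [612.7, -87.9, 38.1]
tool_rot: [3.137, -0.003, 0.143]
force: [1.6, -5.7, 2.7]
width: 42.6
```

```bash
python3 - <<'E'
from h import *
n=[580.8,11.6,.145]
g=lambda q:np.round((np.array(q)-n[:2])@Rz(n[2]),1)
s=ctrl.read_state();print(g(s['eef_pos'][:2]),s['eef_pos'],s['tool_rot'],s['force'])
a=viewer.get_image('side')[130:300,260:420]; cv2.imwrite('pics/s3.png',cv2.resize(a,None,fx=4,fy=3.5,interpolation=cv2.INTER_CUBIC))
E
```

```text
[  17.2 -103.1] [612.67363256 -87.90066236  38.10728746] [ 3.13744188e+00 -3.08297786e-03  1.42836578e-01] [ 1.55309645 -5.73523437  2.70294678]
```

View pics/s3.png

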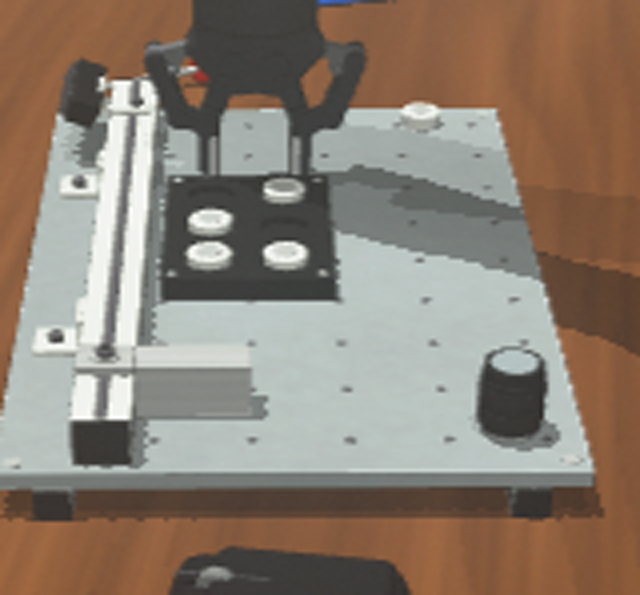

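Both fingers are flat on the end face (crop y ≈ 178) and the carrier is still square. About 105 mm remain to the stop.

Emit:
{"op": "apply_moves", "data": {"series": [[[0, -0.17, 0, 0, 0, 0], [0, -0.17, 0, 0, 0, 0], [0, -0.17, 0, 0, 0, 0], [0, -0.17, 0, 0, 0, 0], [0, -0.17, 0, 0, 0, 0]]]}}

```text
clock: 10.38
eef_pos: [606.6, -45.8, 37.9]
tool_rot: [3.138, -0.003, 0.143]
force: [1.0, -6.2, 4.4]
width: 42.8
```

Emit:
{"op": "apply_moves", "data": {"series": [[[0, -0.17, 0, 0, 0, 0], [0, -0.17, 0, 0, 0, 0], [0, -0.17, 0, 0, 0, 0], [0, -0.17, 0, 0, 0, 0], [0, -0.17, 0, 0, 0, 0]]]}}

```text
clock: 11.0
eef_pos: [600.5, -3.8, 37.9]
tool_rot: [3.138, -0.003, 0.142]
force: [0.3, -6.8, 5.1]
width: 42.5
```

Emit:
{"op": "apply_moves", "data": {"series": [[[0, -0.06, 0, 0, 0, 0], [0, -0.06, 0, 0, 0, 0], [0, -0.06, 0, 0, 0, 0], [0, -0.06, 0, 0, 0, 0], [0, -0.06, 0, 0, 0, 0]]]}}

```text
clock: 11.62
eef_pos: [598.2, 10.9, 37.9]
tool_rot: [3.138, -0.003, 0.143]
force: [1.0, -6.3, 4.7]
width: 42.6
```

Emit:
{"op": "apply_moves", "data": {"series": [[[0, -0.03, 0, 0, 0, 0], [0, -0.03, 0, 0, 0, 0], [0, -0.03, 0, 0, 0, 0], [0, -0.03, 0, 0, 0, 0], [0, 0, 0, 0, 0, 0]]]}}

```text
clock: 12.25
eef_pos: [597.6, 15.7, 37.9]
tool_rot: [3.137, -0.003, 0.142]
force: [1.6, -7.2, 4.3]
width: 42.5
```

Emit:
{"op": "apply_moves", "data": {"series": [[[0, -0.03, 0, 0, 0, 0], [0, -0.03, 0, 0, 0, 0], [0, -0.02, 0, 0, 0, 0], [0, 0, 0, 0, 0, 0], [0, 0, 0, 0, 0, 0]]]}}

```text
clock: 12.88
eef_pos: [597.5, 15.8, 38.0]
tool_rot: [3.132, -0.004, 0.14]
force: [1.5, -14.4, 3.1]
width: 42.8
```

Contact with the stop: motion blocked, force up to 14 N, and the end face computes to y = 152.7 against the measured face at about 153. Now to retreat, turn and push toward the fence.

Emit:
{"op": "apply_moves", "data": {"series": [[[0, 0.4, 0, 0, 0, 0], [0, 0, -0.8, 0, 0, 0], [0, 0, -1, 0, 0, 0], [0, 0, -0.5, 0, 0, -1], [0, 0, 0, 0, 0, -1]]]}}

```text
clock: 13.5
eef_pos: [599.5, 4.5, 154.1]
tool_rot: [-3.141, -0.004, 0.358]
force: [0.2, -0.1, -0.8]
width: 42.7
```

Emit:
{"op": "apply_moves", "data": {"series": [[[0, 0, 0, 0, 0, -1], [0, 0, 0, 0, 0, -1], [0, 0, 0, 0, 0, -1], [0, 0, 0, 0, 0, -1], [0, 0, 0, 0, 0, -1]]], "claw": 1}}

```text
clock: 14.12
eef_pos: [597.7, 4.6, 151.5]
tool_rot: [-3.139, -0.0, 0.882]
force: [-0.6, 0.1, 0.6]
width: 84.8
```

Emit:
{"op": "apply_moves", "data": {"series": [[[0, 0, 0, 0, 0, -1], [0, 0, 0, 0, 0, -1], [0, 0, 0, 0, 0, -1], [0, 0, 0, 0, 0, -1], [0, 0, 0, 0, 0, -1]]]}}

```text
clock: 14.75
eef_pos: [597.7, 4.4, 151.6]
tool_rot: [-3.14, -0.001, 1.405]
force: [-0.6, -0.1, -0.4]
width: 85.2
```

Emit:
{"op": "apply_moves", "data": {"series": [[[0, 0, 0, 0, 0, -1], [0, 0, 0, 0, 0, -1], [0, 0, 0, 0, 0, -1], [0, -0.8, 0, 0, 0, 0], [0, -0.8, 0, 0, 0, 0]]]}}

```text
clock: 15.38
eef_pos: [517.6, -7.3, 151.5]
tool_rot: [-3.14, -0.001, 1.716]
force: [-0.9, -0.2, -0.4]
width: 85.5
```

```bash
python3 - <<'E'
from h import *
n=[580.8,11.6,.145]
g=lambda q:np.round((np.array(q)-n[:2])@Rz(n[2]),1)
s=ctrl.read_state();print(g(s['eef_pos'][:2]),s['eef_pos'],s['tool_rot'],s['force'])
a=viewer.get_image('side')[130:300,260:420]; cv2.imwrite('pics/s4.png',cv2.resize(a,None,fx=4,fy=3.5,interpolation=cv2.INTER_CUBIC))
E
```

```text
[-65.3  -9.6] [517.58631144  -7.3057076  151.48926769] [-3.14011291e+00 -1.42064996e-03  1.71605506e+00] [-0.91923186 -0.19496254 -0.35244544]
```

View pics/s4.png

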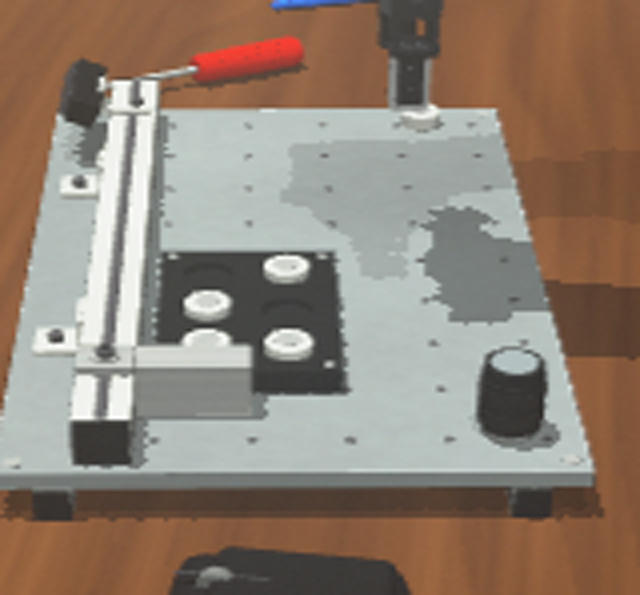

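The carrier lies square against the stop, with a gap left to the fence (crop x ≈ 160). Now over the near edge, down, and push.

Emit:
{"op": "apply_moves", "data": {"series": [[[0.9, 0, 0, 0, 0, 0], [0.9, 0, 0, 0, 0, 0], [0, 0, 1, 0, 0, 0], [0, 0, 1, 0, 0, 0], [0, 0, 0.46, 0, 0, 0]]]}}

```text
clock: 16.05
eef_pos: [504.3, 81.8, 26.4]
tool_rot: [-3.137, -0.001, 1.716]
force: [0.1, -0.4, 0.1]
width: 85.6
```

Emit:
{"op": "apply_moves", "data": {"series": [[[0, 0.15, 0, 0, 0, 0], [0, 0.12, 0, 0, 0, 0], [0, 0.12, 0, 0, 0, 0], [0, 0.06, 0, 0, 0, 0], [0, 0.06, 0, 0, 0, 0]]]}}

```text
clock: 16.68
eef_pos: [530.8, 84.5, 29.2]
tool_rot: [-3.14, 0.0, 1.714]
force: [-4.7, -0.6, 2.7]
width: 85.5
```

Emit:
{"op": "apply_moves", "data": {"series": [[[0, 0.04, 0, 0, 0, 0], [0, 0.04, 0, 0, 0, 0], [0, 0.03, 0, 0, 0, 0], [0, 0.03, 0, 0, 0, 0], [0, 0, 0, 0, 0, 0]]]}}

```text
clock: 17.3
eef_pos: [534.7, 84.7, 28.5]
tool_rot: [-3.134, 0.001, 1.715]
force: [-7.3, -0.8, 4.6]
width: 85.2
```

Emit:
{"op": "apply_moves", "data": {"series": [[[0, 0.03, 0, 0, 0, 0], [0, 0.03, 0, 0, 0, 0], [0, 0.03, 0, 0, 0, 0], [0, 0, 0, 0, 0, 0], [0, 0, 0, 0, 0, 0]]]}}

```text
clock: 17.92
eef_pos: [538.8, 85.3, 28.5]
tool_rot: [-3.134, 0.001, 1.715]
force: [-7.4, -1.6, 6.6]
width: 85.5
```

Emit:
{"op": "apply_moves", "data": {"series": [[[0, 0.03, 0, 0, 0, 0], [0, 0.03, 0, 0, 0, 0], [0, 0, 0, 0, 0, 0], [0, 0, 0, 0, 0, 0], [0, 0, 0, 0, 0, 0]]]}}

```text
clock: 18.55
eef_pos: [538.8, 85.3, 28.3]
tool_rot: [-3.128, 0.001, 1.715]
force: [-11.9, -2.0, 10.3]
width: 85.4
```

Blocked at the fence at the expected x = -31, force rising to 12 N. I'll retreat, lift clear and look.

Emit:
{"op": "apply_moves", "data": {"series": [[[0, 0.03, 0, 0, 0, 0], [0, 0, 0, 0, 0, 0], [0, -0.2, 0, 0, 0, 0], [0, -0.4, 0, 0, 0, 0], [0, 0, -1, 0, 0, 0]]]}}

```text
clock: 19.18
eef_pos: [514.2, 82.1, 76.5]
tool_rot: [-3.134, 0.0, 1.715]
force: [1.0, 0.2, 0.8]
width: 85.5
```

Emit:
{"op": "apply_moves", "data": {"series": [[[0, 0, -1, 0, 0, 0], [-1, 0, -0.5, 0, 0, 1], [-1, 0, 0, 0, 0, 1], [-1, 0, 0, 0, 0, 1], [-1, 0, 0, 0, 0, 1]]], "claw": 0}}

```text
clock: 19.8
eef_pos: [516.3, -117.8, 154.2]
tool_rot: [3.138, -0.0, 1.293]
force: [0.1, -0.6, 1.4]
width: 42.8
```

```bash
python3 - <<'E'
from h import *
s=ctrl.read_state();print(s['eef_pos'],s['tool_rot'],s['force'])
a=viewer.get_image('top')[150:250,240:370]; b=viewer.get_image('side')[190:270,265:370]
a=cv2.resize(a,(520,400),interpolation=cv2.INTER_CUBIC)
cv2.imwrite('pics/t5.png',cv2.resize(a,(780,600)))
cv2.imwrite('pics/s5.png',cv2.resize(b,(788,600),interpolation=cv2.INTER_CUBIC))
E
```

```text
[ 516.27765585 -117.75200443  154.24524301] [ 3.13831028e+00 -2.06537048e-04  1.29297506e+00] [ 0.06448009 -0.58541721  1.40187942]
```

View pics/t5.png

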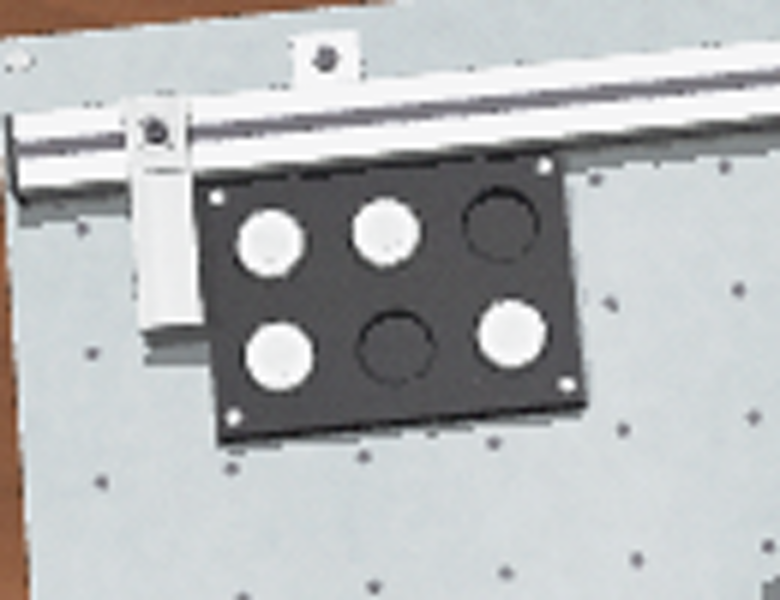

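View pics/s5.png

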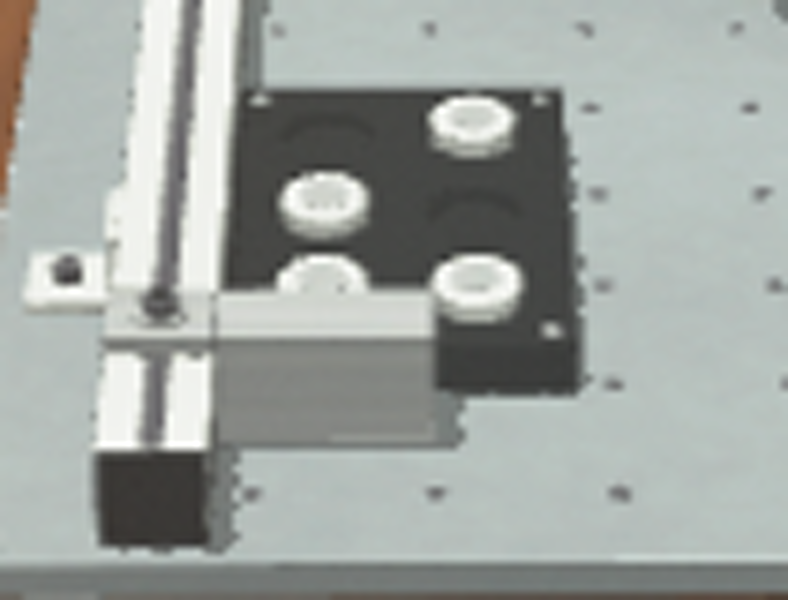

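Top view: the far edge runs along the fence, parallel to it (both slopes about -0.096), and the end is at the stop (crop 205,325). Samples are seated. I'll confirm the stop contact with one gentle end push, since the fence push could have crept it off.

Emit:
{"op": "apply_moves", "data": {"series": [[[0, 0, 0, 0, 0, 1], [0, 0, 0, 0, 0, 1], [0, 0, 0, 0, 0, 1], [0, 0, 0, 0, 0, 1], [0, 0, 0, 0, 0, 1]]]}}

```text
clock: 20.52
eef_pos: [516.0, -115.3, 153.9]
tool_rot: [3.14, -0.001, 0.771]
force: [0.2, -0.5, -0.1]
width: 42.7
```

Emit:
{"op": "apply_moves", "data": {"series": [[[0, 0, 0, 0, 0, 1], [0, 0, 0, 0, 0, 1], [0, 0, 0, 0, 0, 1], [0, 0, 0, 0, 0, 1], [0, 0, 0, 0, 0, 1]]]}}

```text
clock: 21.15
eef_pos: [516.0, -115.3, 153.9]
tool_rot: [3.141, -0.002, 0.247]
force: [0.2, -0.5, -1.1]
width: 42.7
```

Emit:
{"op": "apply_moves", "data": {"series": [[[0, 0, 0, 0, 0, 0.96], [0.8, -0.7, 0, 0, 0, 0], [0.8, -0.7, 0, 0, 0, 0], [0.75, -0.68, 0, 0, 0, 0], [0, 0, 0, 0, 0, 0]]]}}

```text
clock: 21.78
eef_pos: [618.8, 10.7, 153.2]
tool_rot: [-3.139, -0.003, 0.158]
force: [-1.0, -0.6, 0.7]
width: 42.9
```

```bash
python3 - <<'E'
from h import *
n=[580.8,11.6,.145]
g=lambda q:np.round((np.array(q)-n[:2])@Rz(n[2]),1)
s=ctrl.read_state();print(g(s['eef_pos'][:2]),s['eef_pos'],s['tool_rot'])
E
```

```text
[37.5 -6.4] [618.78292482  10.709572   153.16418617] [-3.13937315 -0.00315316  0.15758841]
```

Emit:
{"op": "apply_moves", "data": {"series": [[[-0.05, 0.18, 0, 0, 0, 0.12], [0, 0, 0.9, 0, 0, 0], [0, 0, 0.9, 0, 0, 0], [0, 0, 0.5, 0, 0, 0], [0, 0, 0, 0, 0, 0]]]}}

```text
clock: 22.4
eef_pos: [612.6, -7.3, 37.3]
tool_rot: [3.141, 0.004, 0.133]
force: [0.3, 0.0, 0.9]
width: 42.5
```

```bash
python3 - <<'E'
from h import *
n=[580.8,11.6,.145]
g=lambda q:np.round((np.array(q)-n[:2])@Rz(n[2]),1)
s=ctrl.read_state();print(g(s['eef_pos'][:2]),s['eef_pos'],s['tool_rot'],s['force'])
E
```

```text
[ 28.7 -23.3] [612.60010967  -7.33996394  37.33264176] [3.14107896 0.00431517 0.13251578] [0.33402492 0.02991187 0.9276018 ]
```

Emit:
{"op": "apply_moves", "data": {"series": [[[0.05, -0.2, 0, 0, 0, -0.12], [0, -0.15, 0, 0, 0, 0], [0, -0.08, 0, 0, 0, 0], [0, -0.05, 0, 0, 0, 0], [0, 0, 0, 0, 0, 0]]]}}

```text
clock: 23.02
eef_pos: [614.8, 18.1, 39.5]
tool_rot: [3.14, -0.002, 0.148]
force: [1.2, -2.2, 2.0]
width: 42.7
```

Emit:
{"op": "apply_moves", "data": {"series": [[[0, -0.03, 0, 0, 0, 0], [0, -0.03, 0, 0, 0, 0], [0, -0.03, 0, 0, 0, 0], [0, 0, 0, 0, 0, 0], [0, 0, 0, 0, 0, 0]]]}}

```text
clock: 23.65
eef_pos: [614.7, 18.2, 39.5]
tool_rot: [3.135, -0.003, 0.145]
force: [2.2, -10.1, 2.5]
width: 42.6
```

```bash
python3 - <<'E'
from h import *
n=[580.8,11.6,.145]
g=lambda q:np.round((np.array(q)-n[:2])@Rz(n[2]),1)
s=ctrl.read_state();print(g(s['eef_pos'][:2]),s['eef_pos'],s['tool_rot'],s['force'])
E
```

```text
[34.5  1.7] [614.70803006  18.2225847   39.46833619] [ 3.13498919e+00 -2.55660279e-03  1.45198408e-01] [  2.22918323 -10.07615148   2.49381604]
```

The end push stops at y = 1.7, the same as before, so the stop contact is confirmed. Now retreat.

Emit:
{"op": "apply_moves", "data": {"series": [[[0, 0.2, 0, 0, 0, 0], [0, 0.6, 0, 0, 0, 0], [0, 0, -1, 0, 0, 0], [0, 0, -1, 0, 0, 0], [0, 0, -0.5, 0, 0, 0]]]}}

```text
clock: 24.28
eef_pos: [619.7, -15.1, 166.0]
tool_rot: [-3.14, -0.002, 0.149]
force: [0.9, 0.1, -0.2]
width: 42.6
```

Emit:
{"op": "apply_moves", "data": {"series": [[[-0.8, 0.9, 0, 0, 0, 0], [-0.8, 0.9, 0, 0, 0, 0], [-0.8, 0.9, 0, 0, 0, 0], [0, 0, 0, 0, 0, 0], [0, 0, 0, 0, 0, 0]]]}}

```text
clock: 24.9
eef_pos: [520.7, -165.9, 163.5]
tool_rot: [-3.139, 0.0, 0.149]
force: [0.7, 0.6, 0.5]
width: 42.8
```

```bash
python3 - <<'E'
from h import *
s=ctrl.read_state();print(s['eef_pos'],s['force'])
a=viewer.get_image('top')[110:310,190:450]; cv2.imwrite('pics/t6.png',cv2.resize(a,None,fx=3,fy=3,interpolation=cv2.INTER_CUBIC))
E
```

```text
[ 520.65377765 -165.945401    163.53227751] [0.71350445 0.55534893 0.5454104 ]
```

View pics/t6.png

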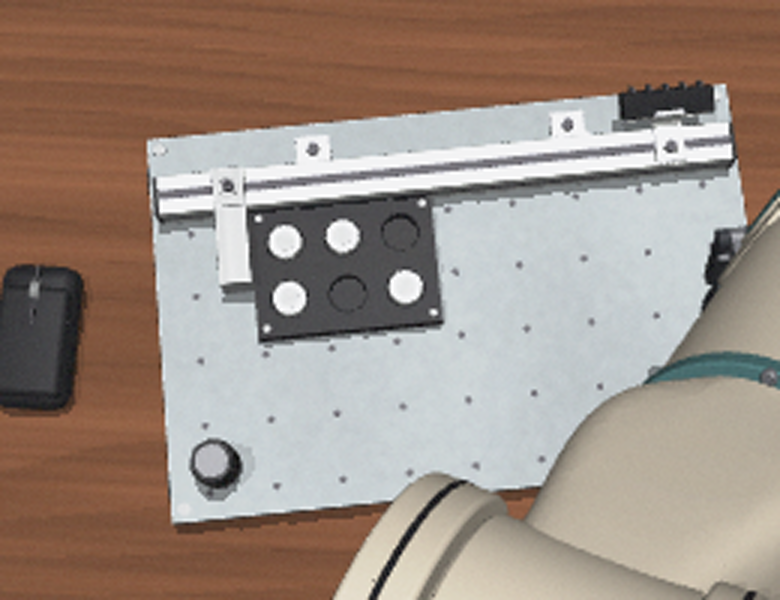

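The carrier (crop 250–442, 197–340) is seated at the fence and stop. All four samples are in their pockets, the lens and mouse have not moved, and the hand is clear.

```bash
python3 -c "
from cell import ctrl
print(ctrl.finish_job())"
```

```text
the job is handed in; nothing more can be done
None
```

I handed the job in at about 25 s with the carrier seated against the fence and the left-hand stop block; `finish_job` gives no verdict.

**What I did:**
1. I squared the carrier with a two-finger push on its near long edge.
2. I pushed its right end along until it met the stop.
3. I pushed it square onto the fence.
4. I repeated a gentle end push to check it had not crept off the stop.

**Checks:**
- **Fence:** the carrier stopped at the expected position with the force rising to 12 N. Its near edge and the fence have the same slope in the top picture.
- **Stop:** both end pushes stopped at the same point (fingers at y = 1.7 mm in the fixture frame), with 14 N and then 10 N.
- **Scene:** the last top picture shows all four samples in their pockets, the lens and mouse in place, and the hand clear at z = 164 mm with almost no force on it.

**Not checked:** the spare disc and screwdriver do not show in the last picture. An earlier side view, before the fence push, showed both in place. The two cameras disagreed by up to about 4 mm in y, so I judged the final seating by contact and not by absolute position.

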